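# Lock the bench bender with its pin

### The job

Lock the strip bender before the next class: take the flat-headed lock pin out of the pin box, holding its spring flap open yourself while you reach in, and stand the pin in the hole on top of the bender. The cross-hole in the bender's shaft is hidden and not lined up yet, so feel for it by turning the lever away from the robot until the pin can drop, then push the pin through until its head sits down on the housing. Leave the flap shut, the drift in its pocket and everything else where it is.

Things in the scene. Friction and masses are not known exactly. Their poses are not given: they have to be found in the camera images.
- pinbox: Fixed dark steel box, 110 (its x) x 190 (its y) x 130 mm high (back wall only 44 mm), walls 5 mm, closed by a clear flap in a steel frame. Origin: centre of its underside; x from the front wall (robot side) to the back wall, z up. In it, on the 5 mm floor, a 35 mm high rack with two pockets, 17 mm round, at x = 0, y = +40 and -40 mm: one holds the lock pin, the other the drift, both upright
- flap (a joint): Angle of the pin box's flap, rad: 0 shut (its clear panel level on the rim), growing as its front edge lifts, at most 1.75. Spring and weight always close it: about 4 N upward at the front edge opens it; it falls shut from any angle when let go
- flap_lip (a point): Middle of the flap's free front edge, at the panel's underside. The panel is 138 mm long (box's x), 186 mm wide, 6 to 8 mm thick, and overhangs the front wall of the box by 28 mm, so that tilted fingers get under it from the front. The front edge swings about point flap_hinge
- flap_hinge (a point): Middle of the flap's hinge line, at the back wall (55 mm along the box's x from its centre, 50 mm high), parallel to the box's y. The flap is cranked: from the hinge an 80 mm leg rises straight up at the back and carries the level panel, whose underside is 130 mm high when shut
- lockpin: Loose plain steel pin, 113 mm long, 0.18 kg: round shank 14 mm thick, 85 mm long, foot bevelled; flat upright head 32 (its x) x 12 (its y) x 28 mm high. Origin: centre of the foot, z up to the head. Starts standing on the box floor in one of the rack's pockets, its head 12 mm below the shut flap, head's x within 0.2 rad of the box's x
- drift: Loose dark steel drift (a bystander), 75 mm tall, 20 mm round head, standing in the other pocket. Origin: centre of its foot, z up. To be left there
- bender: Fixed green bench bender: base plate 170 x 100 x 12 mm, housing 70 (x) x 66 (y) mm with its top 115 mm high, and a die post 24 mm across, 62 mm high at x = -58, y = -20 mm. Origin: centre of its underside, z up, x roughly away from the robot. A 40 mm shaft runs through the housing along y, 60 mm above the table, with the lever on its +y end
- bore (a point): Centre of the mouth of the upright hole in the housing's top, 115 mm high; hole 16 mm across, 3 mm bevel. 35 mm down it meets the shaft, whose hidden cross-hole is 17 mm wide; the hole goes on below. A pin not through rests on the shaft, its head's underside 50 mm above the housing; home, its head sits on the housing and its foot is 85 mm below this point
- handle (a point): Middle of the lever's black round handle bar (65 mm long, 16 mm thick, along the bender's y), 110 mm from the shaft's axis. At the start the lever leans 10 to 60 degrees from upright towards the robot (bender's -x). It turns with the shaft, stiffly (1 to 3 N at the handle), and stays where it is left
- shaft_axis (a point): Point on the shaft's axis, 110 mm along the bender's y, under the upright handle; the lever turns about y through it. The cross-hole lines up within 15 degrees of upright, differently every time: push the handle towards +x at 0.3 rad/s or slower until the pin standing in the hole drops and locks the lever (stop: about 25 degrees past line-up). Then push it home (up to 15 N)
- heart: Bystander: heart-shaped bent steel strip, 65 mm, 25 mm high, loose on the table. Origin: centre of its underside
- hoop: Bystander: round bent steel strip, 64 mm, 25 mm high, loose. Origin: centre of its underside
- jar: Bystander: amber glass jar, 52 mm across, 70 mm high, loose. Origin: centre of its underside
- hammer: Bystander: hammer lying on the table. Origin: under its middle
- screwdriver: Bystander: screwdriver lying on the table. Origin: under its middle

How it is judged (in metres and radians):
On the way, in this order (a step that is already met when the one before it is completed fails the run):
1. the lock pin is gripped behind the flap while the flap is held open (over 0.5 rad) (value of joint flap above 0.5 rad and contact force between the fingers and lockpin above 2 N and horizontal distance between lockpin and pinbox below 0.09 m), for 0.1 s.
2. the pin stands upright in the hole on top of the bender (foot at least 15 mm inside) (z of lockpin in the frame of bore below -0.015 m and horizontal distance between lockpin and bore below 0.006 m and angle between lockpin's own z axis and vertical below 0.2 rad).
At the end, for the whole second after the job is handed in: The lock pin is through the bender's shaft, upright, at rest and home (its head within 4 mm of the housing top), the flap is shut (under 0.06 rad), and the drift still stands in its pocket in the box (z of lockpin in the frame of bore below -0.081 m and horizontal distance between lockpin and bore below 0.006 m and angle between lockpin's own z axis and vertical below 0.12 rad and linear speed of lockpin below 0.02 m/s and value of joint flap below 0.06 rad and horizontal distance between drift and pinbox below 0.055 m and height (world z) of drift below 0.02 m); the robot touches nothing.
It fails at once if a bystander on the table is pushed more than 40 mm from its place (distance of any of heart, hoop, jar, hammer, screwdriver from where it was at the start of the episode above 0.04 m).
It also fails if it takes over 64 s, if anything falls off the work surface, if the arm or the gripper's body presses on something with over 40 N, if the wrist force passes 120 N, or if a joint passes its speed limit or range.

### The arm

A 6-joint arm with a two-finger parallel gripper is mounted at the origin on the work surface. World frame = base frame: x ahead of the robot, y to its left, z up, the work surface at z = 0. Lengths are in m, angles in degrees, forces in N, time in s.
With the tool pointing down it reaches from about 0.4 to 0.825 m from the base axis. Payload 7 kg.
Tool frame: the origin (TCP) lies midway between the tips of the shut fingers; the grasp point (between the pads) lies 19 mm behind it; z points along the fingers, y is the line along which they close (so a half turn about z gives the same grasp; the last joint's range is limited). The gripper opens to 88 mm and grips with 3 to 60 N. Pads are 19 mm wide; open, the fingers measure 130 mm over their backs; the gripper's body (78 mm by 193 mm) begins 47 mm behind the grasp point.
Start: joints at [16.507, 20.546, 0.682, 0, -70.136, -16.507], TCP at [0.675, -0, 0.227] pointing down, gripper open.
Joint ranges: [-176.03, 176.03], [-82.01, 121.73], [-58.28, 71.71], [-173.87, 95.51], [-174.79, -0.11], [-173.66, 173.66]. Speed limits (degrees/s): [136.94, 136.94, 172.46, 180, 180, 180].

### API

Orientations are given as [roll, pitch, yaw] about the fixed x, y, z axes, in that order (R = Rz(yaw) Ry(pitch) Rx(roll)).
In Python, from plant import r, eyes, workorder gives the robot as it stands.
- The arm moves only by the tool step_arm, never from a script. Its argument "plan" is a list of rows, each a list of 5 numbers: the shift along the tool's x, y, z each as a share of 25 cm, from -1 to 1, then the turn about the tool's z as a share of 60 degrees, from -1 to 1, then the finger opening in mm, from 0 to 87.6. In form: [[x, y, z, turn, jaw], ...]. A call has 1 to 12 rows; each row is the pose to reach, as a shift and turn from the pose commanded when the call began, along the tool's axes at that moment; what a row does not reach only later rows make up. A row lasts 1/12 s, in which the tool goes at most 41.7 mm and 7.16 degrees, less where a joint would pass 70% of its speed; a pose out of reach is approached as far as the arm can. A call with a number of a shift or a turn outside -1 to 1 is refused whole. A call with a gripper value outside its range is refused whole. The fingers move at their own pace and stop on an object; "newtons" is the grip in N (left out, the last holds). Time passes only in rows, so rows that repeat a pose let the fingers close. It gives the time, the measured TCP pose, the force, the opening and the grip force at its end, in the units of the state.
- r.get_state(): the state, without advancing time (a new reading comes with each control period).
- eyes.capture(name): name is "scene" or "side" or "wrist"; returns the picture (384x512x3 uint8, red, green, blue); there is no depth.
- eyes.camera_model(name): a dict with "fov_y" (degrees; the focal length in pixels is half the picture's height over the tangent of half this angle, whatever the lens; pixels are square), "cx", "cy" (the principal point, pixels), "world_to_cam" (4x4, takes a point from world to camera coordinates); the wrist camera has in their place "hand_eye" (4x4, takes a point from camera to tool coordinates, whose origin is the TCP and whose axes are the flange's). Camera axes: x right, y up, looking along -z (the intrinsics and any distortion apply to the point x, -y, -z); pixel columns grow to the right and rows downward; lengths in m; the calibration is good to about 2 mm. A picture is of the moment at which its call begins: read the wrist's pose just before it. camera_model takes no time and is no camera call.
- workorder.close_job(): hands the job in; it is judged then, once.
The state is a dict: "time_s": time; "joints": joint angles; "qd": joint speeds; "joint_torque": joint torques, N m; "tcp_pos": TCP position; "eef_rot": TCP orientation; "contact_force": force on the tool from outside, world axes, zero at the start; "moment": the same for the moment, N m; "gripper_width": finger opening in m; "gripper_force": force on a finger pad.
Only numpy, scipy, OpenCV 4.12 (cv2) and the standard library are available. Lean on these libraries where they do the work, as an engineer would, in place of code of your own. Each camera call takes 0.05 s, during which the arm holds its last target. There are 200 camera calls.

## Working session

There is one attempt and no reset: what is moved stays moved. The work goes in short steps, Python scripts to look and compute and a tool call to move; the robot and the scene stay as the last step left them, time stands still between calls to the robot, and variables do not carry over. Pictures are saved under pics/ and viewed, at most 10 in all, crops included, and the job is handed in when it is done.

Besides the shell and the picture viewer there is one more tool, called after "Call:" in YAML: its name, and indented under it one key for each argument. step_arm: Moves the arm, as the interface text tells. Its arguments: {"type":"object","properties":{"plan":{"type":"array"},"newtons":{"type":"number"}},"required":["plan"]}

```bash
ls; mkdir -p pics
python3 - <<'E'
from plant import r, eyes, workorder
import cv2,numpy as np
print(r.get_state())
for n in ("scene","side","wrist"):
    cv2.imwrite(f"pics/{n}0.png",cv2.cvtColor(eyes.capture(n),cv2.COLOR_RGB2BGR)); print(n,eyes.camera_model(n))
a=cv2.imread("pics/scene0.png");b=cv2.imread("pics/side0.png")
cv2.imwrite("pics/a0.png",cv2.resize(a,(800,600),interpolation=2));cv2.imwrite("pics/b0.png",cv2.resize(b,(800,600),interpolation=2))
E
```

```text
pics
{'time_s': 0.0, 'joints': array([ 1.65083191e+01,  2.05903909e+01,  6.34430075e-01, -1.98682550e-02,
       -7.01360003e+01, -1.65062219e+01]), 'qd': array([ 0.07175791, -0.1129342 ,  0.00843385,  0.05494081, -0.00669611,
        0.00364505]), 'joint_torque': array([-8.00930356e-04, -5.82726967e+01,  2.93058443e+01,  6.99745238e+00,
        6.93249181e-03, -2.06530804e-04]), 'tcp_pos': array([ 6.74514831e-01, -1.06722778e-05,  2.25640254e-01]), 'eef_rot': array([ 1.79906522e+02, -8.22259522e-03, -9.00046621e+01]), 'contact_force': array([-0.42350965, -0.56541392, -0.38513776]), 'moment': array([0.01732447, 0.00218771, 0.02890176]), 'gripper_force': 0.0, 'gripper_width': 0.08786513869848754}
scene {'fov_y': 44.88825864300811, 'cx': 251.07445960004293, 'cy': 191.5992548520752, 'world_to_cam': array([[-0.8533081 ,  0.52133238, -0.00882219,  0.45732053],
       [-0.4376247 , -0.70689324,  0.55568567,  0.18532249],
       [ 0.28346059,  0.47803189,  0.83134566, -2.07536845],
       [ 0.        ,  0.        ,  0.        ,  1.        ]])}
side {'fov_y': 56.106170123764294, 'cx': 252.06437219536951, 'cy': 194.16626063888108, 'world_to_cam': array([[-0.99213403, -0.12356583,  0.02003895,  0.53028346],
       [ 0.07733537, -0.47915029,  0.8743193 , -0.14071168],
       [-0.09843432,  0.86899165,  0.48493731, -1.19708859],
       [ 0.        ,  0.        ,  0.        ,  1.        ]])}
wrist {'fov_y': 62.83005555407195, 'cx': 259.1256995422026, 'cy': 194.57200324983137, 'hand_eye': array([[-1.14348311e-03,  9.60283969e-01,  2.79022205e-01,
         7.49400133e-02],
       [ 9.99999214e-01,  9.54428637e-04,  8.13410840e-04,
        -4.54122268e-04],
       [ 5.14798607e-04,  2.79022916e-01, -9.60284305e-01,
        -1.57838210e-01],
       [ 0.00000000e+00,  0.00000000e+00,  0.00000000e+00,
         1.00000000e+00]])}
```

View pics/a0.png

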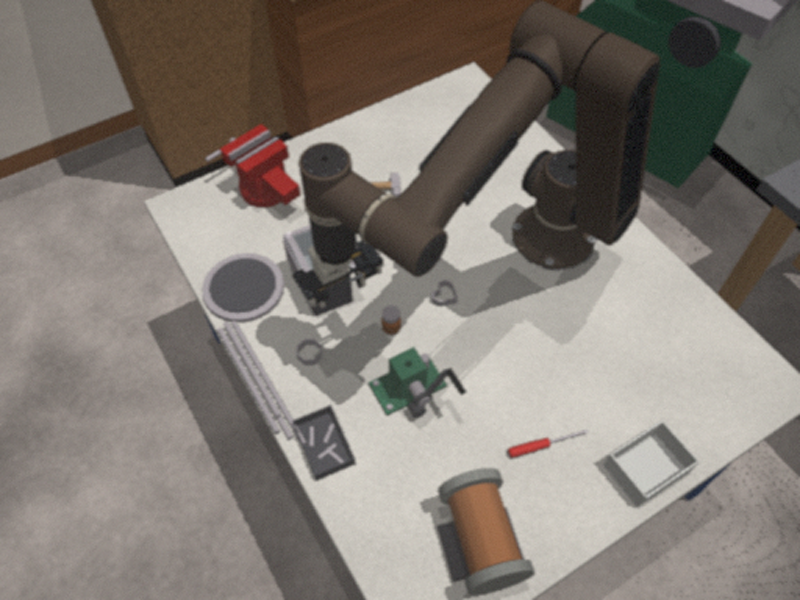

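View pics/b0.png

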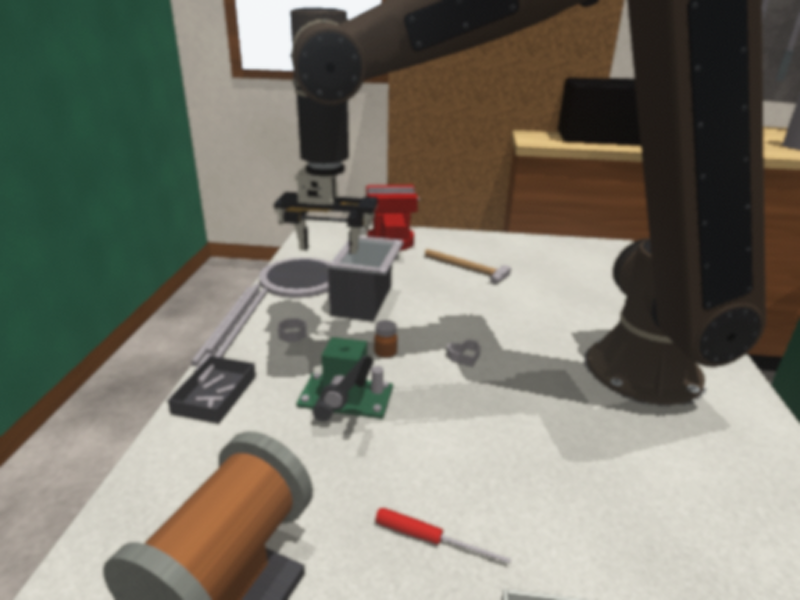

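The scene view shows the green bender with its bore near (408,364) and the handle near (455,381), at 800x600 scale. The box is under the gripper at about (330,275). The side view shows the bore at (345,349), the box lid near (365,253) and the lever near (350,385).

```bash
cat > h.py <<'E'
import numpy as np, cv2
from scipy.spatial.transform import Rotation as R
from plant import r, eyes, workorder
K=lambda m:(192/np.tan(np.radians(m["fov_y"]/2)),m["cx"],m["cy"])
def pose(st=None):
    st=st or r.get_state(); T=np.eye(4); T[:3,:3]=R.from_euler('xyz',st["eef_rot"],degrees=True).as_matrix(); T[:3,3]=st["tcp_pos"]; return T
def c2w(n,T=None):
    m=eyes.camera_model(n); return (np.linalg.inv(m["world_to_cam"]) if n!="wrist" else (pose() if T is None else T)@m["hand_eye"]),K(m)
def ray(n,u,v,T=None):
    C,(f,cx,cy)=c2w(n,T); d=C[:3,:3]@np.array([(u-cx)/f,-(v-cy)/f,-1]); return C[:3,3],d/np.linalg.norm(d)
def onz(n,u,v,z,T=None):
    o,d=ray(n,u,v,T); return o+d*(z-o[2])/d[2]
def tri(*rs):
    A=sum(np.eye(3)-np.outer(d,d) for o,d in rs); b=sum((np.eye(3)-np.outer(d,d))@o for o,d in rs); p=np.linalg.solve(A,b)
    return p,[round(1e3*float(np.linalg.norm(np.cross(p-o,d))),1) for o,d in rs]
def proj(n,p,T=None):
    C,(f,cx,cy)=c2w(n,T); q=np.linalg.inv(C)@np.append(p,1); return np.array([cx+f*q[0]/-q[2],cy-f*q[1]/-q[2]])
def snap(n,name,crop=None):
    T=pose(); im=cv2.cvtColor(eyes.capture(n),cv2.COLOR_RGB2BGR); cv2.imwrite(f"pics/{name}.png",im)
    np.save(f"pics/{name}.npy",T); return im,T
E
python3 - <<'E'
from h import *
np.set_printoptions(precision=4,suppress=True)
s=lambda u,v:(u/1.5625,v/1.5625)
print("bore",tri(ray("scene",*s(408,364)),ray("side",*s(345,349))))
print("bore z",onz("scene",*s(408,364),.115),onz("side",*s(345,349),.115))
for q in [(366,239),(402,240),(388,270),(330,265)]: print("lid",onz("side",*s(*q),.135))
for q in [(285,238),(307,310),(351,300)]: print("sc",onz("scene",*s(*q),.13), onz("scene",*s(*q),.0))
w=cv2.imread("pics/wrist0.png"); a=cv2.imread("pics/scene0.png")[180:300,170:330]; b=cv2.imread("pics/side0.png")[130:280,160:290]
z=np.zeros((600,800,3),np.uint8); w2=cv2.resize(w,(448,336)); z[:336,:448]=w2
a2=cv2.resize(a,None,fx=2.8,fy=2.8,interpolation=2); z[600-264:,:352]=a2[:264,:352]
b=cv2.resize(b,None,fx=2.7,fy=2.7,interpolation=2); z[:b.shape[0],449:449+b.shape[1]]=b[:, :351]
cv2.imwrite("pics/m1.png",z); print(a2.shape,b.shape)
E
```

```text
bore (array([0.6059, 0.1895, 0.1136]), [2.4, 2.4])
bore z [0.6085 0.1918 0.115 ] [0.6039 0.1889 0.115 ]
lid [ 0.6452 -0.2883  0.135 ]
lid [ 0.5532 -0.2975  0.135 ]
lid [ 0.5651 -0.1155  0.135 ]
lid [ 0.7013 -0.1198  0.135 ]
sc [ 0.6882 -0.2901  0.13  ] [ 0.6559 -0.3922  0.    ]
sc [ 0.744  -0.0593  0.13  ] [ 0.7166 -0.1413  0.    ]
sc [ 0.6374 -0.0281  0.13  ] [ 0.6007 -0.1074 -0.    ]
(336, 448, 3) (405, 351, 3)
```

View pics/m1.png

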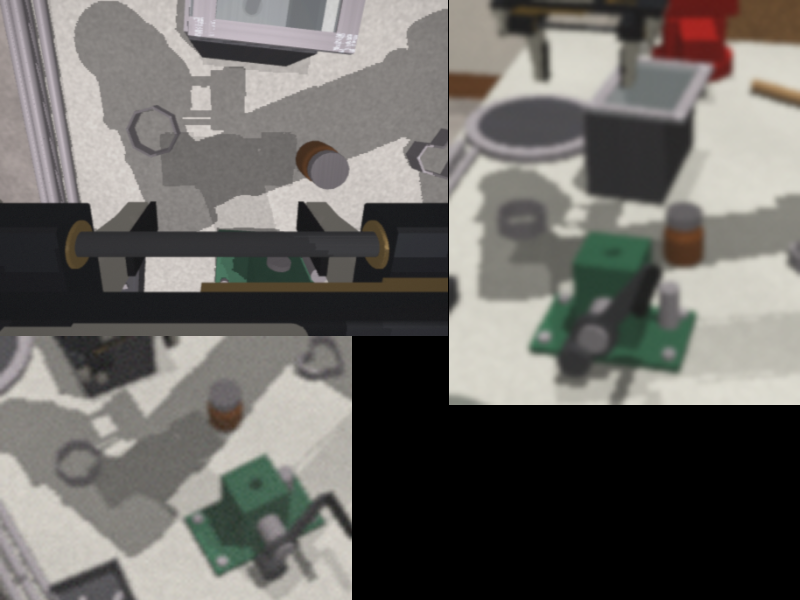

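The composite shows the lid as a nearly square-on quad on the robot's right, with the front overhang towards the robot. The jar and hoop lie between the box and the bender. Next I'll look into the box from above.

Call:
step_arm:
  plan:
    - [0.84, -0.16, -0.12, 1, 36]
    - [0.84, -0.16, -0.12, 1, 36]
    - [0.84, -0.16, -0.12, 1, 36]
    - [0.84, -0.16, -0.12, 1, 36]
    - [0.84, -0.16, -0.12, 1, 36]
    - [0.84, -0.16, -0.12, 1, 36]
    - [0.84, -0.16, -0.12, 1, 36]
    - [0.84, -0.16, -0.12, 1, 36]
    - [0.84, -0.16, -0.12, 1, 36]

```text
time_s: 0.9
tcp_pos: [0.7147, -0.2107, 0.2557]
eef_rot: [180.0, -0.1, -150.5]
contact_force: [-0.2, -0.2, 0.5]
gripper_width: 0.0373
gripper_force: 0.0
```

Call:
step_arm:
  plan:
    - [0, 0, 0, 0.56, 36]
    - [0, 0, 0, 0.56, 36]
    - [0, 0, 0, 0.56, 36]
    - [0, 0, 0, 0.56, 36]
    - [0, 0, 0, 0.56, 36]
    - [0, 0, 0, 0.56, 36]

```text
time_s: 1.4
tcp_pos: [0.7148, -0.21, 0.256]
eef_rot: [180.0, -0.1, 176.2]
contact_force: [0.5, -0.0, -0.6]
gripper_width: 0.0362
gripper_force: 0.0
```

Run:
```python
from h import *
np.set_printoptions(precision=4,suppress=True)
im,T=snap("wrist","w1"); st=r.get_state();print(st["time_s"],st["tcp_pos"],st["eef_rot"])
b,_=snap("side","s1"); a,_=snap("scene","c1")
s=lambda u,v:(u/1.5625,v/1.5625)
print("jar",onz("side",*s(386,350),0),"hoop",onz("side",*s(292,335),0),"heart",onz("side",*s(464,358),0),"hammer",onz("side",*s(500,278),0),onz("side",*s(426,255),0))
z=np.zeros((600,800,3),np.uint8); z[:384,:512]=im
a=cv2.resize(a[130:210,160:270],None,fx=2.5,fy=2.5,interpolation=2); z[385:585,:275]=a
b=cv2.resize(b[130:270,180:290],None,fx=2.6,fy=2.6,interpolation=2); z[:364,513:799]=b
cv2.imwrite("pics/m2.png",z)
```

```text
1.45 [ 0.7148 -0.21    0.2561] [179.9938  -0.0431 176.4932]
jar [0.5507 0.01   0.    ] hoop [ 0.7717 -0.0181  0.    ] heart [0.3792 0.0149 0.    ] hammer [ 0.2856 -0.3952  0.    ] [ 0.5013 -0.5169  0.    ]
```

View pics/m2.png

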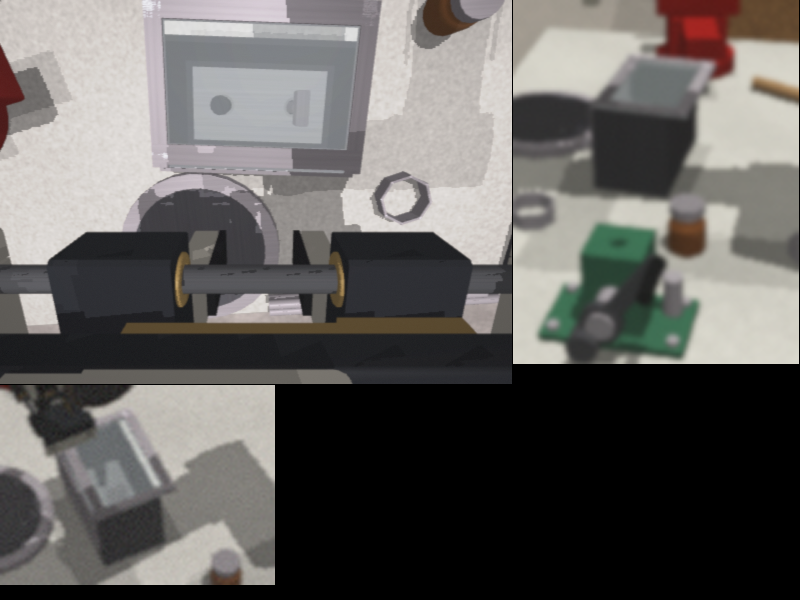

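The wrist picture shows the pin's rectangular head at (302,108), so it is in the +y pocket, and the round drift at (221,105). The lid's back corners are at (152,168) and (362,173).

Run:
```python
from h import *
np.set_printoptions(precision=4,suppress=True)
T=np.load("pics/w1.npy")
p=lambda u,v,z:onz("wrist",u,v,z,T)
for n,q in dict(backL=(152,168),backR=(362,173),frontedgeL=(155,3),frontR=(377,3)).items(): print(n,p(*q,.137))
print("head",p(302,108,.118),p(301,92,.118),p(302,125,.118),"drift",p(221,105,.08))
print("fingers: wrist tip check", proj("wrist",T[:3,3],T))
# hypothesised box from lid
L,Rr=p(152,168,.137),p(362,173,.137)
d=(Rr-L)[:2]; yaw=np.degrees(np.arctan2(-d[0],d[1])); print("width",np.linalg.norm(d),"yaw",yaw)
c=np.cos(np.radians(yaw)),np.sin(np.radians(yaw)); print("origin", (L+Rr)[:2]/2-.055*np.array(c))
```

```text
backL [ 0.6892 -0.304   0.137 ]
backR [ 0.7065 -0.1163  0.137 ]
frontedgeL [ 0.5597 -0.2804  0.137 ]
frontR [ 0.5715 -0.1078  0.137 ]
head [ 0.6469 -0.166   0.118 ] [ 0.633  -0.1664  0.118 ] [ 0.662  -0.1664  0.118 ] drift [ 0.6392 -0.2435  0.08  ]
fingers: wrist tip check [258.3662 245.3493]
width 0.1884944651081968 yaw -5.278616810626989
origin [ 0.6431 -0.2051]
```

Call:
step_arm:
  plan:
    - [0.822, 0.507, 0, 0, 8]
    - [0.822, 0.507, 0, 0, 8]
    - [0.822, 0.507, 0, 0, 8]
    - [0.822, 0.507, 0, 0, 8]
    - [0.822, 0.507, 0, 0, 8]
    - [0.822, 0.507, 0, 0, 8]
    - [0.822, 0.507, 0.3, 0, 8]
    - [0.822, 0.507, 0.5, 0, 8]
    - [0.822, 0.507, 0.65, 0, 8]
    - [0.822, 0.507, 0.784, 0, 8]
    - [0.822, 0.507, 0.784, 0, 8]
    - [0.822, 0.507, 0.784, 0, 8]

```text
time_s: 2.55
tcp_pos: [0.5136, -0.0712, 0.0552]
eef_rot: [-179.9, -0.5, 176.5]
contact_force: [-1.0, -0.1, 0.5]
gripper_width: 0.0082
gripper_force: 0.0
```

Call:
step_arm:
  plan:
    - [-0.048, 0, 0, 0, 8]
    - [-0.088, 0, -0.024, 0, 8]
    - [-0.128, 0, -0.072, 0, 8]
    - [-0.176, 0, -0.096, 0, 8]
    - [-0.232, 0, -0.12, 0, 8]
    - [-0.232, 0, -0.12, 0, 8]

```text
time_s: 3.05
tcp_pos: [0.5785, -0.0745, 0.0939]
eef_rot: [-180.0, 0.2, 176.5]
contact_force: [-3.2, 0.6, 2.5]
gripper_width: 0.008
gripper_force: 0.0
```

Run:
```python
from h import *
a,_=snap("scene","c2");b,_=snap("side","s2")
z=np.zeros((560,800,3),np.uint8)
z[:400,:400]=cv2.resize(a[100:240,150:290],(400,400),interpolation=2);z[:400,400:]=cv2.resize(b[110:250,160:300],(400,400),interpolation=2)
cv2.imwrite("pics/m3.png",z[:400])
```

```text
(no output)
```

View pics/m3.png

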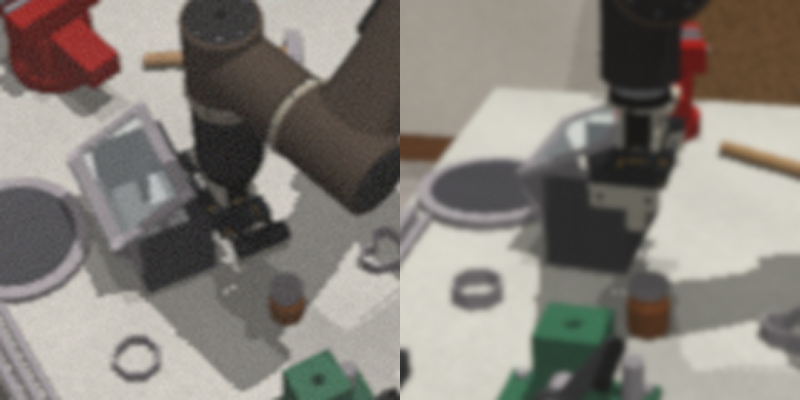

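The flap is partly open, resting against the gripper body; its lip is at about (195,190) in the left half. The fingers are outside the box's side wall. I'll keep pushing.

Call:
step_arm:
  plan:
    - [-0.08, 0, -0.02, 0, 8]
    - [-0.16, 0, -0.05, 0, 8]
    - [-0.24, 0, -0.08, 0, 8]
    - [-0.3, 0, -0.1, 0, 8]
    - [-0.35, 0, -0.12, 0, 8]
    - [-0.35, 0, -0.15, 0, 8]
    - [-0.35, 0, -0.165, 0, 8]
    - [-0.35, 0, -0.165, 0, 8]

```text
time_s: 3.82
tcp_pos: [0.6624, -0.0796, 0.1329]
eef_rot: [180.0, 0.0, 176.4]
contact_force: [-1.7, 0.7, 0.6]
gripper_width: 0.0079
gripper_force: 0.0
```

Call:
step_arm:
  plan:
    - [-0.012, 0, -0.012, 0, 8]
    - [-0.012, -0.08, -0.016, 0, 8]
    - [-0.012, -0.16, -0.016, 0, 8]
    - [-0.012, -0.24, -0.016, 0, 8]
    - [-0.012, -0.32, -0.016, 0, 8]
    - [-0.012, -0.35, -0.016, 0, 8]
    - [-0.012, -0.35, -0.016, 0, 8]

```text
time_s: 4.4
tcp_pos: [0.6598, -0.1688, 0.1359]
eef_rot: [-180.0, -0.0, 176.3]
contact_force: [-2.2, -0.5, -0.4]
gripper_width: 0.008
gripper_force: 0.0
```

Run:
```python
from h import *
print(r.get_state()["tcp_pos"],r.get_state()["contact_force"])
w,T=snap("wrist","w3");a,_=snap("scene","c3");b,_=snap("side","s3")
z=np.zeros((600,800,3),np.uint8)
z[:384,:512]=w
z[:288,512:]=cv2.resize(a[100:240,150:290],(288,288),interpolation=2);z[300:588,512:]=cv2.resize(b[110:250,160:300],(288,288),interpolation=2)
cv2.imwrite("pics/m4.png",z)
```

```text
[ 0.65978226 -0.16880221  0.13588395] [-2.2164984 -0.4674176 -0.3678216]
```

View pics/m4.png

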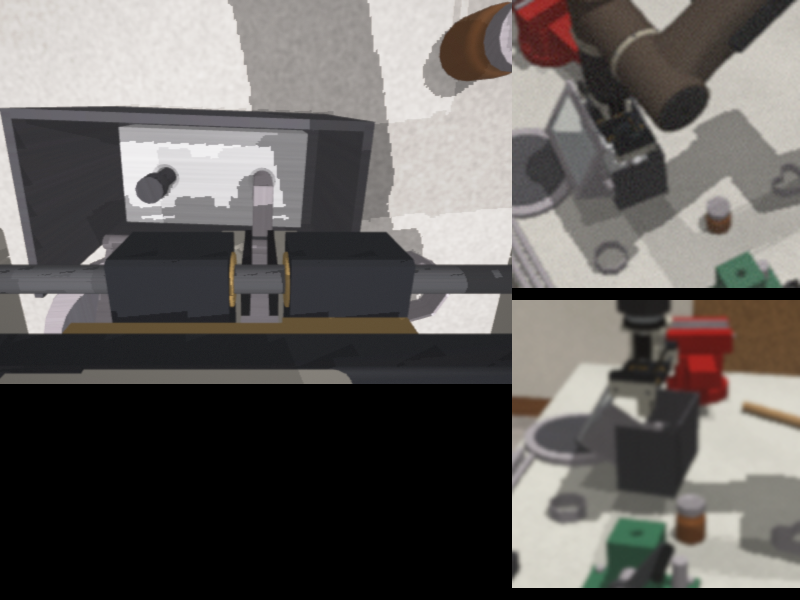

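The pin's shank is visible in its pocket at (262,178), between and below the fingers. The drift stands at (155,185), and the flap leans on the gripper body. I'll open the fingers, then lower and grip.

Call:
step_arm:
  plan:
    - [0.03, 0.008, 0, 0, 36]
    - [0.052, 0.008, 0, 0, 36]
    - [0.052, 0.008, 0, 0, 36]
    - [0.052, 0.008, 0, 0, 36]
    - [0.052, 0.008, 0.08, 0, 36]
    - [0.052, 0.008, 0.16, 0, 36]
    - [0.052, 0.008, 0.204, 0, 36]
    - [0.052, 0.008, 0.204, 0, 36]

```text
time_s: 5.22
tcp_pos: [0.6456, -0.1639, 0.0816]
eef_rot: [180.0, -0.3, 176.4]
contact_force: [-3.6, 1.1, -3.5]
gripper_width: 0.0361
gripper_force: 0.0
```

Call:
step_arm:
  newtons: 40
  plan:
    - [0, 0, 0, 0, 5]
    - [0, 0, 0, 0, 5]
    - [0, 0, 0, 0, 5]
    - [0, 0, 0, 0, 5]
    - [0, 0, 0, 0, 5]
    - [0, 0, 0, 0, 5]
    - [0, 0, 0, 0, 5]

```text
time_s: 5.8
tcp_pos: [0.6481, -0.1646, 0.0855]
eef_rot: [-180.0, 0.1, 176.4]
contact_force: [-2.9, 2.7, 0.4]
gripper_width: 0.012
gripper_force: 40.0
```

Call:
step_arm:
  newtons: 60
  plan:
    - [0, 0, 0, 0, 5]
    - [0, 0, -0.1, 0, 5]
    - [0, 0, -0.2, 0, 5]
    - [0, 0, -0.3, 0, 5]
    - [0, 0, -0.4, 0, 5]
    - [0, 0, -0.5, 0, 5]
    - [0, 0, -0.6, 0, 5]
    - [0, 0, -0.62, 0, 5]
    - [0, 0, -0.62, 0, 5]

```text
time_s: 6.55
tcp_pos: [0.6486, -0.1647, 0.2424]
eef_rot: [-180.0, 0.2, 176.4]
contact_force: [-2.1, 0.2, -1.1]
gripper_width: 0.0118
gripper_force: 60.0
```

Call:
step_arm:
  plan:
    - [0.08, 0, 0, 0, 5]
    - [0.16, 0, 0, 0, 5]
    - [0.24, 0, 0, 0, 5]
    - [0.32, 0, 0, 0, 5]
    - [0.4, 0, 0, 0, 5]
    - [0.48, 0, 0, 0, 5]
    - [0.56, 0, 0, 0, 5]
    - [0.64, 0, 0, 0, 5]
    - [0.64, 0, 0, 0, 5]

```text
time_s: 7.3
tcp_pos: [0.4849, -0.1541, 0.2389]
eef_rot: [180.0, -0.1, 176.4]
contact_force: [-1.0, 0.2, -3.2]
gripper_width: 0.0119
gripper_force: 60.0
```

Run:
```python
from h import *
w,T=snap("wrist","w5");a,_=snap("scene","c5");b,_=snap("side","s5")
z=np.zeros((600,800,3),np.uint8)
z[:300,:400]=cv2.resize(w,(400,300))
z[:300,400:]=cv2.resize(a[90:240,140:340],(400,300),interpolation=2);z[300:,400:]=cv2.resize(b[80:230,160:360],(400,300),interpolation=2)
z[300:,:400]=cv2.resize(b[200:275,180:280],(400,300),interpolation=2)
cv2.imwrite("pics/m5.png",z)
```

```text
(no output)
```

View pics/m5.png

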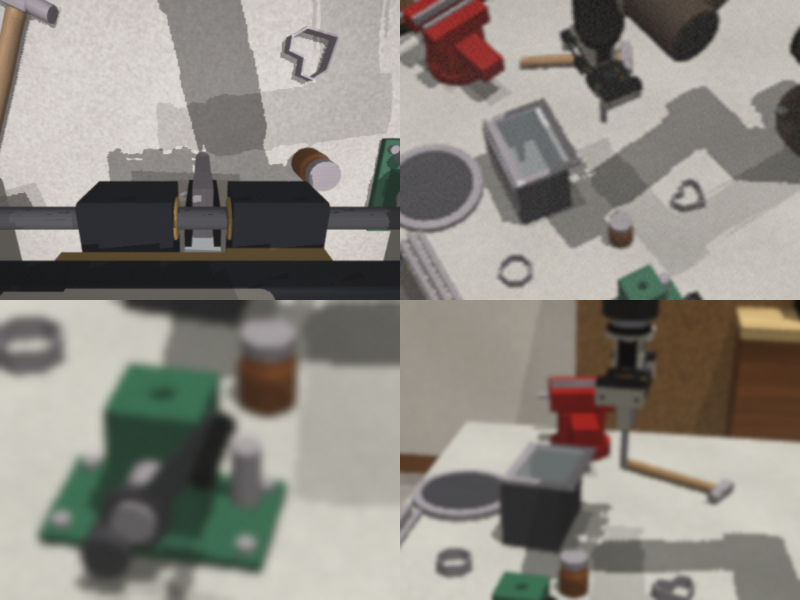

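The flap is shut and the pin hangs upright in the grip, with its foot near (203,152) in the wrist quarter. The bore is near (163,392) in the enlarged side crop. Next I'll measure the bore and the foot offset.

```bash
cat >> h.py <<'E'
def darkc(im,u,v,w=5):
    u,v=int(round(u)),int(round(v)); g=cv2.GaussianBlur(cv2.cvtColor(im,cv2.COLOR_BGR2GRAY),(3,3),0).astype(float)[v-w:v+w+1,u-w:u+w+1]
    k=np.clip(np.median(g)-8-g,0,None); y,x=np.mgrid[-w:w+1,-w:w+1]; return u+(k*x).sum()/k.sum(), v+(k*y).sum()/k.sum(), k.max()
E
python3 - <<'E'
from h import *
np.set_printoptions(precision=4,suppress=True)
a=cv2.imread("pics/c5.png");b=cv2.imread("pics/s5.png");T=np.load("pics/w5.npy")
pa=darkc(a,261.5,233);pb=darkc(b,220.8,223);print(pa,pb)
print("bore",onz("scene",*pa[:2],.115),onz("side",*pb[:2],.115),tri(ray("scene",*pa[:2]),ray("side",*pb[:2])))
f=onz("wrist",260,195,T[2,3]-.082,T); print("foot in tool",np.linalg.inv(T)@np.append(f,1))
# handle ends: side crop (95,550)->near end ; (220,435)
for n,q in dict(hub=(133,520),lowend=(100,555),far=(222,425)).items(): print(n,180+q[0]/4,200+(q[1]-300)/4)
# base plate corners (side crop)
for q in [(42,535),(262,568),(285,488)]: print(onz("side",180+q[0]/4,200+(q[1]-300)/4,.012))
# handle by dark mask in both views
for n,im,c in(("scene",a,(275,245)),("side",b,(220,235))):
    m=(im.max(2)<60).astype(np.uint8); k,l,s,ce=cv2.connectedComponentsWithStats(m)
    for i in range(1,k):
        if s[i,4]>25 and np.hypot(*(ce[i]-c))<70: print(n,s[i],ce[i])
z=np.zeros((600,800,3),np.uint8)
z[:300,:400]=cv2.resize(a[215:290,240:340],(400,300),interpolation=2);z[:300,400:]=cv2.resize(b[210:285,180:280],(400,300),interpolation=2);cv2.imwrite("pics/m6.png",z[:300])
E
```

```text
(np.float64(261.1470588235294), np.float64(232.625), np.float64(24.0)) (np.float64(220.20618556701032), np.float64(223.03092783505156), np.float64(12.0))
bore [0.6077 0.1907 0.115 ] [0.606  0.1875 0.115 ] (array([0.6066, 0.1901, 0.1157]), [1.4, 1.4])
foot in tool [0.0048 0.0011 0.082  1.    ]
hub 213.25 255.0
lowend 205.0 263.75
far 235.5 231.25
[0.6874 0.2341 0.012 ]
[0.5229 0.2465 0.012 ]
[0.5184 0.1517 0.012 ]
scene [284 237  13  14  33] [290.0303 242.5758]
side [ 210  173   40   32 1021] [228.5935 187.5142]
side [215 228  23  32 289] [226.7128 241.8927]
side [201 260  17   9  87] [207.3218 263.6207]
```

View pics/m6.png

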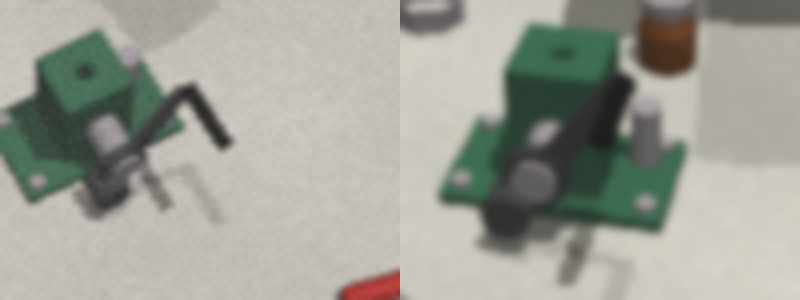

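The views show the lever leaning towards the robot. Its black handle bar runs from (185,90) to (228,145) in the left half, and is seen end-on near (615,100) on the right. I'll move the pin to just beyond the bore for a close look.

Call:
step_arm:
  plan:
    - [-0.3, 0.8, -0.08, 0, 5]
    - [-0.3, 0.8, -0.08, 0, 5]
    - [-0.3, 0.8, -0.08, 0, 5]
    - [-0.3, 0.8, -0.08, 0, 5]
    - [-0.3, 0.8, -0.08, 0, 5]
    - [-0.3, 0.8, -0.08, 0, 5]

```text
time_s: 7.95
tcp_pos: [0.5789, 0.0458, 0.2589]
eef_rot: [180.0, 0.1, 176.6]
contact_force: [0.6, -1.5, -2.2]
gripper_width: 0.0115
gripper_force: 60.0
```

Call:
step_arm:
  plan:
    - [-0.3, 0.604, 0, 0, 5]
    - [-0.3, 0.604, 0, 0, 5]
    - [-0.3, 0.604, 0, 0, 5]
    - [-0.3, 0.604, 0, 0, 5]
    - [-0.3, 0.604, 0, 0, 5]
    - [-0.3, 0.604, 0, 0, 5]
    - [-0.3, 0.604, 0, 0, 5]

```text
time_s: 8.53
tcp_pos: [0.66, 0.1869, 0.2579]
eef_rot: [-179.9, -0.1, 176.4]
contact_force: [0.9, -0.4, -1.5]
gripper_width: 0.0115
gripper_force: 60.0
```

Run:
```python
from h import *
np.set_printoptions(precision=4,suppress=True)
w,T=snap("wrist","w6"); print(T[:3,3]); b,_=snap("side","s6"); a,_=snap("scene","c6")
print("bore expected px",proj("wrist",[.6066,.1897,.115],T),"tcp foot px",proj("wrist",T[:3,3]-[0,0,.081],T))
print("handle",tri(ray("scene",291.6,244.4),ray("side",232.5,237.5)))
z=np.zeros((600,800,3),np.uint8); z[:,:]=0
z[:]=cv2.resize(w[75:285,130:410],(800,600),interpolation=2)
z[:150,:200]=cv2.resize(b[175:250,170:270],(200,150));z[150:300,:200]=cv2.resize(a[175:250,200:300],(200,150));
cv2.imwrite("pics/m7.png",z)
```

```text
[0.66   0.1869 0.2579]
bore expected px [258.3565 127.1132] tcp foot px [258.7841 201.2794]
handle (array([0.5509, 0.3036, 0.152 ]), [1.4, 1.4])
```

View pics/m7.png

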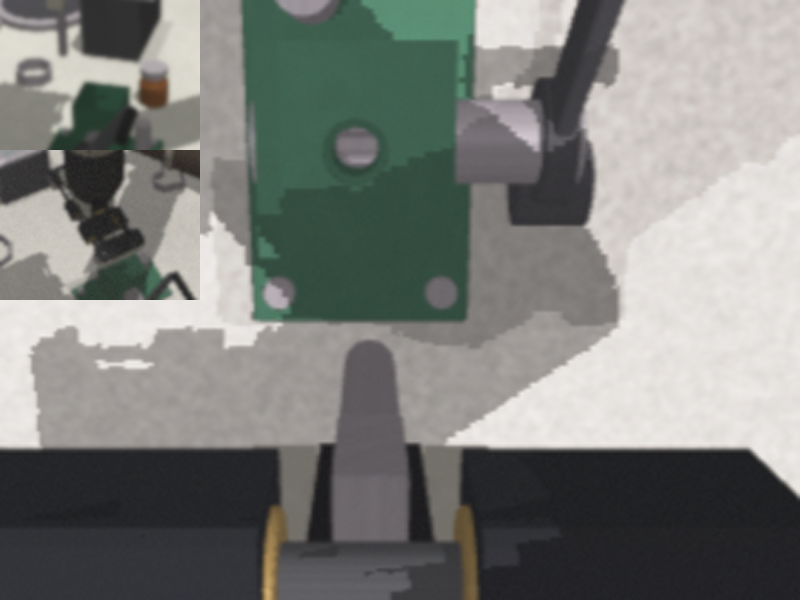

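The close view shows the bore ring at (356,147) and the pin's foot circle centred near (370,363), in the enlarged view. Those are native (254.6,126.5) and (259.5,202), so the pin sits on the tool axis.

Run:
```python
from h import *
np.set_printoptions(precision=4,suppress=True)
T=np.load("pics/w6.npy"); I=np.linalg.inv(T)
b=onz("wrist",254.6,126.5,.115,T); f=onz("wrist",259.5,202,T[2,3]-.081,T)
print("bore w",b,"tool",I@np.append(b,1),"foot tool",I@np.append(f,1))
```

```text
bore w [0.6058 0.1862 0.115 ] tool [ 0.0538 -0.0038  0.143   1.    ] foot tool [-0.0008  0.0007  0.081   1.    ]
```

Call:
step_arm:
  plan:
    - [0.108, -0.016, 0, 0, 5]
    - [0.216, -0.016, 0, 0, 5]
    - [0.216, -0.016, 0, 0, 5]
    - [0.216, -0.016, 0.1, 0, 5]
    - [0.216, -0.016, 0.2, 0, 5]
    - [0.216, -0.016, 0.2, 0, 5]
    - [0.216, -0.016, 0.22, 0, 5]
    - [0.216, -0.016, 0.24, 0, 5]
    - [0.216, -0.016, 0.26, 0, 5]
    - [0.216, -0.016, 0.28, 0, 5]
    - [0.216, -0.016, 0.28, 0, 5]

```text
time_s: 9.6
tcp_pos: [0.6061, 0.1858, 0.1896]
eef_rot: [180.0, 0.0, 176.4]
contact_force: [1.7, -0.7, -3.0]
gripper_width: 0.0116
gripper_force: 60.0
```

Call:
step_arm:
  plan:
    - [0, 0, 0.024, 0, 5]
    - [0, 0, 0.048, 0, 5]
    - [0, 0, 0.072, 0, 5]
    - [0, 0, 0.09, 0, 5]
    - [0, 0, 0.09, 0, 5]

```text
time_s: 10.02
tcp_pos: [0.6061, 0.1858, 0.1664]
eef_rot: [-180.0, 0.0, 176.4]
contact_force: [5.8, -2.6, -5.7]
gripper_width: 0.0114
gripper_force: 60.0
```

Call:
step_arm:
  plan:
    - [-0.008, -0.004, 0.012, 0, 5]
    - [-0.008, -0.004, 0.012, 0, 20]
    - [-0.008, -0.004, 0.012, 0, 36]
    - [-0.008, -0.004, 0.012, 0, 36]
    - [-0.008, -0.004, 0.012, 0, 36]
    - [-0.008, -0.004, -0.15, 0, 36]
    - [-0.008, -0.004, -0.3, 0, 36]
    - [-0.008, -0.004, -0.4, 0, 36]
    - [-0.008, -0.004, -0.4, 0, 36]

```text
time_s: 10.77
tcp_pos: [0.6101, 0.1856, 0.2747]
eef_rot: [179.7, 0.5, 176.4]
contact_force: [0.8, 0.4, 0.1]
gripper_width: 0.0361
gripper_force: 0.0
```

Run:
```python
from h import *
np.set_printoptions(precision=4,suppress=True)
st=r.get_state();print(st["tcp_pos"],st["contact_force"],st["time_s"])
w,T=snap("wrist","w7"); b,_=snap("side","s7"); a,_=snap("scene","c7")
z=np.zeros((600,800,3),np.uint8)
z[:300,:400]=cv2.resize(w,(400,300))
z[:300,400:]=cv2.resize(a[195:270,225:325],(400,300),interpolation=2);z[300:,400:]=cv2.resize(b[195:270,185:285],(400,300),interpolation=2)
cv2.imwrite("pics/m8.png",z)
for zz in(.193,.165,.143): print(zz,proj("scene",[.6065,.1865,zz]),proj("side",[.6065,.1865,zz]))
```

```text
[0.6101 0.1856 0.2747] [0.8342 0.4114 0.1256] 10.7667
0.193 [260.9997 221.0208] [219.4502 199.3579]
0.165 [260.9304 224.9246] [219.6874 207.9809]
0.143 [260.8773 227.9167] [219.8693 214.5959]
```

View pics/m8.png

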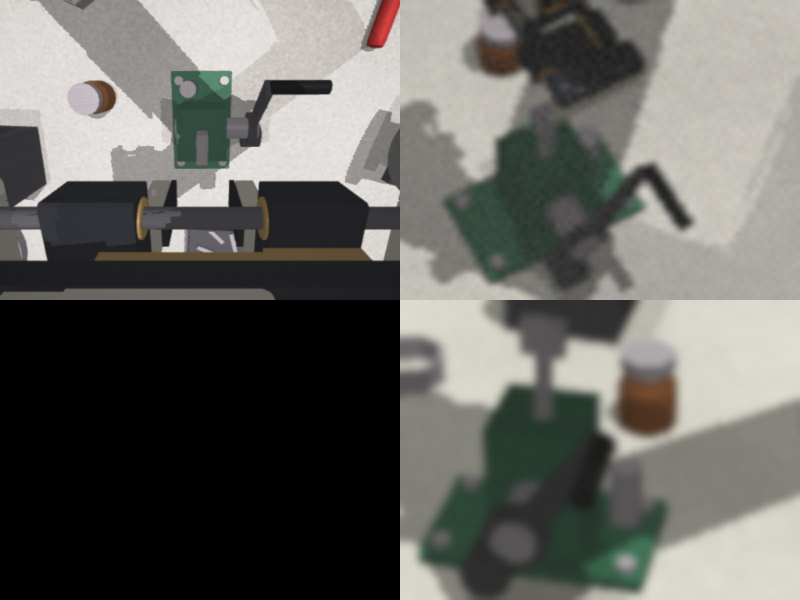

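The pin stands in the bore. The handle bar is at native (348–424,110) in the wrist view, leaning about 35° towards the robot. I'll bring the shut fingers behind it.

Call:
step_arm:
  newtons: 30
  plan:
    - [0.47, 0.47, 0, 0, 0]
    - [0.47, 0.47, 0, 0, 0]
    - [0.47, 0.47, 0, 0, 0]
    - [0.47, 0.47, 0, 0, 0]
    - [0.47, 0.47, 0, 0, 0]
    - [0.47, 0.47, 0.15, 0, 0]
    - [0.47, 0.47, 0.3, 0, 0]
    - [0.47, 0.47, 0.45, 0, 0]
    - [0.47, 0.47, 0.61, 0, 0]
    - [0.47, 0.47, 0.61, 0, 0]
    - [0.47, 0.47, 0.61, 0, 0]

```text
time_s: 11.83
tcp_pos: [0.4965, 0.3079, 0.1128]
eef_rot: [-179.7, -0.2, 176.4]
contact_force: [1.1, -0.8, 1.3]
gripper_width: 0.0002
gripper_force: 0.0
```

Call:
step_arm:
  plan:
    - [-0.04, 0, -0.03, 0, 0]
    - [-0.08, 0, -0.04, 0, 0]
    - [-0.11, 0, -0.04, 0, 0]
    - [-0.14, 0, -0.04, 0, 0]
    - [-0.17, 0, -0.04, 0, 0]
    - [-0.2, 0, -0.04, 0, 0]
    - [-0.22, 0, -0.04, 0, 0]
    - [-0.22, 0, -0.04, 0, 0]

```text
time_s: 12.5
tcp_pos: [0.5537, 0.3059, 0.1251]
eef_rot: [180.0, 0.0, 176.4]
contact_force: [-0.6, 0.6, -0.5]
gripper_width: 0.0004
gripper_force: 0.0
```

Run:
```python
from h import *
st=r.get_state();print(st["tcp_pos"],st["contact_force"],st["time_s"])
```

```text
[0.5536923  0.30588263 0.12505032] [-0.56759002  0.56611969 -0.51822456] 12.5
```

Call:
step_arm:
  plan:
    - [-0.008, 0, 0, 0, 0]
    - [-0.016, 0, 0, 0, 0]
    - [-0.024, 0, 0, 0, 0]
    - [-0.032, 0, 0, 0, 0]
    - [-0.04, 0, 0, 0, 0]
    - [-0.048, 0, 0, 0, 0]
    - [-0.056, 0, 0, 0, 0]
    - [-0.064, 0, 0, 0, 0]
    - [-0.072, 0, 0, 0, 0]
    - [-0.08, 0, 0, 0, 0]
    - [-0.088, 0, 0, 0, 0]
    - [-0.096, 0, 0, 0, 0]

```text
time_s: 13.5
tcp_pos: [0.5767, 0.3044, 0.1248]
eef_rot: [-180.0, -0.0, 176.4]
contact_force: [-2.1, 0.2, 1.6]
gripper_width: 0.0001
gripper_force: 0.7
```

```bash
cat > chk.py <<'E'
from h import *
import sys
st=r.get_state();print(st["tcp_pos"].round(4),st["contact_force"].round(1),st["time_s"])
b,_=snap("side",sys.argv[1]); o=cv2.imread("pics/s7.png")
# head patch: match the old head in the new picture
t=o[198:209,212:228]; res=cv2.matchTemplate(b[190:240,205:236],t,cv2.TM_CCOEFF_NORMED); _,m,_,l=cv2.minMaxLoc(res); print("head shift px",l[0]+205-212,l[1]+190-198,round(m,3))
g=cv2.cvtColor(b,cv2.COLOR_BGR2GRAY); print("col profile",g[192:230:2,219])
E
python3 chk.py s8
```

```text
[0.5767 0.3044 0.1248] [-2.1  0.2  1.6] 13.5
head shift px -2 -7 0.804
col profile [31 27 30 29 28 28 28 29 28 30 59 53 36 48 42 34 34 34 36]
```

Call:
step_arm:
  plan:
    - [-0.008, 0, 0, 0, 0]
    - [-0.016, 0, 0, 0, 0]
    - [-0.024, 0, 0, 0, 0]
    - [-0.032, 0, 0, 0, 0]
    - [-0.04, 0, 0, 0, 0]
    - [-0.048, 0, 0, 0, 0]

```text
time_s: 14.05
tcp_pos: [0.5887, 0.3037, 0.1248]
eef_rot: [180.0, 0.0, 176.4]
contact_force: [-1.5, 0.4, 1.7]
gripper_width: 0.0006
gripper_force: 0.7
```

Call:
step_arm:
  plan:
    - [-0.008, 0, 0, 0, 0]
    - [-0.016, 0, 0, 0, 0]
    - [-0.024, 0, 0, 0, 0]
    - [-0.032, 0, 0, 0, 0]
    - [-0.032, 0, 0, 0, 0]

```text
time_s: 14.47
tcp_pos: [0.5969, 0.3031, 0.1247]
eef_rot: [-180.0, 0.0, 176.4]
contact_force: [-0.7, 0.0, -0.4]
gripper_width: 0.0005
gripper_force: 0.0
```

Call:
step_arm:
  plan:
    - [-0.008, 0, 0, 0, 0]
    - [-0.016, 0, 0, 0, 0]
    - [-0.024, 0, 0, 0, 0]
    - [-0.032, 0, 0, 0, 0]
    - [-0.04, 0, 0, 0, 0]

```text
time_s: 14.88
tcp_pos: [0.6066, 0.3025, 0.1248]
eef_rot: [-180.0, -0.0, 176.4]
contact_force: [-1.7, 0.1, 1.0]
gripper_width: 0.0005
gripper_force: 0.7
```

Run:
```python
from h import *
for k in("c7","now"):
    a=cv2.imread("pics/c7.png") if k=="c7" else snap("scene","c9")[0]
    g=cv2.cvtColor(a,cv2.COLOR_BGR2GRAY); print(k); print(g[216:240:2,254:272:2])
```

```text
c7
[[186 144 104 102  57  56  71  52  53]
 [176 128 118 122  96  51  54  52  51]
 [162 121 122 112  95  58  46  59  81]
 [133 118  92  89  87  91  86  95 104]
 [126 115  81  76  92  90  89 117 122]
 [109  91  72  82  78  67  64 104 109]
 [ 59  59  68  76  77  59  58  71  96]
 [ 57  53  60  73  76  60  55  51  82]
 [ 58  58  61  76  72  60  58  59  59]
 [ 53  58  59  68  64  57  60  58  59]
 [ 53  61  52  57  55  57  53  59  58]
 [ 54  57  55  56  58  61  54  54  54]]
now
[[187 184 186 182 183 183 157  69  80]
 [186 187 184 183 186 186 155  53  70]
 [186 185 187 185 174 132  88  34  48]
 [189 189 174 129  81  55  45  37  43]
 [188 161  75  53  49  53  63  45  45]
 [167 103  45  51  51 101  95  39  39]
 [ 96  87  59  45  53 112  96  39  37]
 [ 96  87  77  45  41  79  94  38  40]
 [ 85  68  86  76  56  65  77  47  41]
 [ 92  79  74  67  61  52  60  53  40]
 [ 68  67  68  62  60  59  56  63  45]
 [ 64  67  66  69  67  62  51  55  73]]
```

Call:
step_arm:
  plan:
    - [-0.008, 0, 0, 0, 0]
    - [-0.016, 0, 0, 0, 0]
    - [-0.024, 0, 0, 0, 0]
    - [-0.032, 0, 0, 0, 0]
    - [-0.032, 0, 0, 0, 0]

```text
time_s: 15.35
tcp_pos: [0.6147, 0.3019, 0.1245]
eef_rot: [-180.0, -0.0, 176.4]
contact_force: [0.3, -0.3, 0.1]
gripper_width: 0.0005
gripper_force: 0.3
```

Call:
step_arm:
  plan:
    - [-0.008, 0, 0, 0, 0]
    - [-0.016, 0, 0, 0, 0]
    - [-0.024, 0, 0, 0, 0]
    - [-0.024, 0, 0, 0, 0]

```text
time_s: 15.68
tcp_pos: [0.6204, 0.3015, 0.1244]
eef_rot: [-180.0, -0.0, 176.4]
contact_force: [-2.1, 0.8, -1.0]
gripper_width: 0.0006
gripper_force: 1.0
```

Call:
step_arm:
  plan:
    - [-0.008, 0, 0, 0, 0]
    - [-0.016, 0, 0, 0, 0]
    - [-0.024, 0, 0, 0, 0]
    - [-0.024, 0, 0, 0, 0]

```text
time_s: 16.02
tcp_pos: [0.6252, 0.3011, 0.1237]
eef_rot: [-179.9, -0.2, 176.4]
contact_force: [-6.9, 1.3, -3.8]
gripper_width: 0.0006
gripper_force: 3.1
```

Call:
step_arm:
  plan:
    - [-0.008, 0, 0, 0, 0]
    - [-0.016, 0, 0, 0, 0]
    - [-0.024, 0, 0, 0, 0]
    - [-0.024, 0, 0, 0, 0]

```text
time_s: 16.35
tcp_pos: [0.629, 0.3008, 0.1229]
eef_rot: [-179.9, -0.4, 176.4]
contact_force: [-13.2, 3.0, -3.6]
gripper_width: 0.0004
gripper_force: 6.8
```

Run:
```python
from h import *
w,T=snap("wrist","w10"); b,_=snap("side","s10"); a,_=snap("scene","c10")
for zz in(.193,.165,.143,.115): print(zz,proj("scene",[.6055,.186,zz]).round(),proj("side",[.6055,.186,zz]).round(),proj("wrist",[.6055,.186,zz]).round())
z=np.zeros((600,800,3),np.uint8)
z[:300,:400]=cv2.resize(w,(400,300))
z[:300,400:]=cv2.resize(a[195:270,225:325],(400,300),interpolation=2);z[300:,400:]=cv2.resize(b[195:270,185:285],(400,300),interpolation=2);z[300:,:400]=cv2.resize(a[90:240,140:340],(400,300))
cv2.imwrite("pics/m9.png",z)
```

```text
0.193 [261. 221.] [220. 199.] [-104.  293.]
0.165 [261. 225.] [220. 208.] [-27. 253.]
0.143 [261. 228.] [220. 215.] [ 13. 232.]
0.115 [261. 231.] [220. 223.] [ 51. 213.]
```

Call:
step_arm:
  plan:
    - [0.03, 0, 0, 0, 0]
    - [0.06, 0, 0, 0, 0]
    - [0.09, 0, 0, 0, 0]
    - [0.2, 0, 0, 0, 0]
    - [0.35, 0, 0, 0, 0]
    - [0.5, 0, 0, 0, 0]
    - [0.6, 0, -0.2, 0, 0]
    - [0.6, 0, -0.4, 0, 0]
    - [0.6, 0, -0.5, 0, 0]
    - [0.6, 0, -0.5, 0, 0]

```text
time_s: 17.33
tcp_pos: [0.4852, 0.3126, 0.2596]
eef_rot: [179.5, 0.6, 176.5]
contact_force: [0.9, 0.9, 1.9]
gripper_width: 0.0005
gripper_force: 0.0
```

Run:
```python
from h import *
np.set_printoptions(linewidth=200)
b,_=snap("side","s11"); a,_=snap("scene","c11"); print(r.get_state()["tcp_pos"])
o=cv2.imread("pics/s7.png"); t=o[198:208,212:228]
res=cv2.matchTemplate(b[190:245,200:240],t,cv2.TM_CCOEFF_NORMED); _,m,_,l=cv2.minMaxLoc(res); print("side head shift px",l[0]+200-212,l[1]+190-198,round(m,3))
for n,im in(("side old",o),("side now",b)):
    g=im[:,:,1].astype(int)-(im[:,:,0].astype(int)+im[:,:,2])//2; print(n); print(g[194:234:2,206:234:2])
```

```text
[0.48371963 0.3115756  0.25404703]
side head shift px -11 28 0.845
side old
[[ 4  3  2  0 -1 -1 -1 -1  0 -1 -1 -1  0  0]
 [ 3  4  2  0 -1 -1 -1 -1  0 -1  0 -2 -1 -1]
 [ 4  4  3  0 -1 -1 -2 -1 -1 -1 -1  0  0  0]
 [ 5  4  2  0  0 -1 -2 -2 -2 -1 -1 -1 -1  0]
 [ 4  5  5  3  1 -1 -2 -2 -2 -2 -1 -1 -1  0]
 [ 5  4  5  4  2 -1 -2 -2 -2 -1  1  2  2  1]
 [ 5  5  5  4  3  0 -1 -3 -2 -1  2  4  4  5]
 [ 4  4  4  4  3  2  0 -2 -1 -1  3  5  4  5]
 [ 4  4  5  4  4  4  3  0  0  3  4  5  4  5]
 [ 5  5  5  5  5  5  3 -1  0  3  4  4  4  5]
 [ 4  5  5  4  4  5  3 -1  1  3  4  5  4  5]
 [ 5  5  6  7  9  9  5 -2  2  8  7  6  5  4]
 [ 5  4  8 13 16 14  5 -2  3 15 13 11  9 10]
 [ 4  6 10 15 16 15  6 -1  2 12 15 16 16 15]
 [ 4  7 14 15 15 15  6 -1  3 13 16 16 16 15]
 [ 6 13 15 15 15 14  9  4  7 14 16 15 16 14]
 [ 8 14 15 15 15 15 15 15 16 15 15 15 15 14]
 [11 16 16 16 16 16 16 16 16 15 16 15 12  6]
 [12 16 17 17 16 17 17 16 17 17 16 14  6  2]
 [12 16 16 17 17 18 17 17 17 16 15  8  0  1]]
side now
[[ 4  3  3  0  0 -1 -1  0 -1  0 -1 -1  0  0]
 [ 4  4  2 -1 -1  0 -1  0  0 -1 -1 -1  0  0]
 [ 5  3  2  0  0 -1  0  0  0 -1 -1  0  0  0]
 [ 4  4  3  0  0  0 -1  0  0 -1 -1 -1 -1  0]
 [ 5  5  4  3  3  1  0  2  0  1  1  1 -1 -1]
 [ 5  5  5  4  4  4  3  5  4  3  3  3  2  1]
 [ 5  5  4  4  5  4  4  4  4  5  4  4  4  4]
 [ 5  3  4  4  4  5  4  4  4  5  5  5  4  5]
 [ 4  4  4  4  4  5  4  4  4  4  5  5  5  4]
 [ 5  5  5  5  4  3  3  4  4  4  4  4  5  5]
 [ 4  4  5  4  3 -1 -1  0  2  2  4  4  5  5]
 [ 5  5  6  9  4 -2 -2 -2 -2  1  6  6  6  5]
 [ 4  5 10 17  7 -2 -2 -2 -1  1 13 15 13 14]
 [ 3  6 15 19  7 -1 -1 -1 -2  1 15 22 22 21]
 [ 0  8 20 21 12  4  0 -1 -1  1 15 22 22 20]
 [ 0  7 20 21 21 17 10  6  6  9 19 22 21 17]
 [ 0  3 18 21 21 20 20 20 20 21 23 21 20 16]
 [ 0  2 12 18 19 19 21 21 21 22 22 21 18 15]
 [ 0  0  7 16 16 18 18 18 18 18 19 19 16 14]
 [ 0  0  3 14 18 17 17 17 16 17 17 17 15 14]]
```

The head has dropped almost onto the housing, since its band now spans side rows 213–224. I'll press it home with shut fingers.

Call:
step_arm:
  plan:
    - [-0.519, -0.471, 0, 0, 0]
    - [-0.519, -0.471, 0, 0, 0]
    - [-0.519, -0.471, 0, 0, 0]
    - [-0.519, -0.471, 0, 0, 0]
    - [-0.519, -0.471, 0, 0, 0]
    - [-0.519, -0.471, 0, 0, 0]
    - [-0.519, -0.471, 0.12, 0, 0]
    - [-0.519, -0.471, 0.24, 0, 0]
    - [-0.519, -0.471, 0.34, 0, 0]
    - [-0.519, -0.471, 0.38, 0, 0]
    - [-0.519, -0.471, 0.38, 0, 0]

```text
time_s: 18.35
tcp_pos: [0.6029, 0.1843, 0.1518]
eef_rot: [-179.8, -0.3, 176.4]
contact_force: [-0.3, 0.1, 0.7]
gripper_width: 0.0009
gripper_force: 0.0
```

Call:
step_arm:
  plan:
    - [0, 0, 0.01, 0, 0]
    - [0, 0, 0.02, 0, 0]
    - [0, 0, 0.03, 0, 0]
    - [0, 0, 0.035, 0, 0]
    - [0, 0, 0.035, 0, 0]

```text
time_s: 18.77
tcp_pos: [0.6049, 0.1848, 0.1466]
eef_rot: [180.0, 0.0, 176.4]
contact_force: [-0.2, 0.4, -1.1]
gripper_width: 0.0007
gripper_force: 0.0
```

Call:
step_arm:
  plan:
    - [0, 0, 0.006, 0, 0]
    - [0, 0, 0.012, 0, 0]
    - [0, 0, 0.018, 0, 0]
    - [0, 0, 0.018, 0, 0]
    - [0, 0, 0.018, 0, 0]

```text
time_s: 19.18
tcp_pos: [0.6051, 0.1848, 0.1435]
eef_rot: [180.0, 0.1, 176.4]
contact_force: [-4.1, 0.4, 11.5]
gripper_width: 0.0001
gripper_force: 5.8
```

Call:
step_arm:
  plan:
    - [0, 0, 0.003, 0, 0]
    - [0, 0, 0.006, 0, 0]
    - [0, 0, 0.006, 0, 0]
    - [0, 0, 0.006, 0, 0]

```text
time_s: 19.52
tcp_pos: [0.6052, 0.1848, 0.1434]
eef_rot: [180.0, 0.1, 176.5]
contact_force: [-8.2, 0.4, 20.5]
gripper_width: 0.0006
gripper_force: 10.0
```

Call:
step_arm:
  plan:
    - [0, 0, -0.1, 0, 0]
    - [0, 0, -0.25, 0, 0]
    - [0.2, 0, -0.4, 0, 0]
    - [0.4, -0.1, -0.5, 0, 0]
    - [0.4, -0.1, -0.5, 0, 0]
    - [0.4, -0.1, -0.5, 0, 0]
    - [0.4, -0.1, -0.5, 0, 0]
    - [0.4, -0.1, -0.5, 0, 0]

```text
time_s: 20.18
tcp_pos: [0.5035, 0.1662, 0.2654]
eef_rot: [179.9, 0.0, 176.4]
contact_force: [-0.8, -0.3, -0.4]
gripper_width: 0.0005
gripper_force: 0.0
```

Run:
```python
from h import *
np.set_printoptions(linewidth=200)
b,_=snap("side","s12"); a,_=snap("scene","c12"); print(r.get_state()["tcp_pos"],r.get_state()["contact_force"],r.get_state()["time_s"])
g=b.astype(int); g=g[:,:,1]-(g[:,:,0]+g[:,:,2])//2; print(g[210:230,212:228:2])
# flap & box region: compare with first unobstructed shut picture (s1)
o=cv2.imread("pics/s1.png"); d=cv2.absdiff(o,b).max(2)[145:205,205:262]; print("box diff mean, share>40:",d.mean(),(d>40).mean())
o=cv2.imread("pics/s5.png"); d=cv2.absdiff(o,b).max(2)[145:205,205:262]; print("vs after exit:",d.mean(),(d>40).mean())
```

```text
[0.50370422 0.16607466 0.26413174] [ 0.11265632  0.3221519  -0.93079923] 20.2833
[[ 5  4  4  4  4  5  4  4]
 [ 5  4  4  3  4  5  4  4]
 [ 5  4  2  3  4  4  3  4]
 [ 5  2 -1  0  2  3  3  4]
 [ 5  2 -4 -3 -2  0  1  4]
 [10  4 -3 -4 -4 -3  0  5]
 [19  9 -2 -3 -3 -4 -1  6]
 [29 14 -1 -2 -2 -2  0  9]
 [35 16 -1 -2 -2 -2  1 15]
 [37 16 -1 -2 -2 -1  2 22]
 [37 16 -2 -2 -2 -1  2 23]
 [38 18  1 -2 -2 -3  2 20]
 [39 27  8  1 -1 -2  2 16]
 [39 35 22  6  2  0  4 16]
 [39 39 34 19  9  5  9 18]
 [39 39 38 31 20 15 15 20]
 [39 40 40 38 28 21 21 21]
 [37 39 39 39 34 29 24 24]
 [31 33 34 36 36 33 30 30]
 [23 25 27 30 31 32 31 33]]
box diff mean, share>40: 25.16812865497076 0.25994152046783625
vs after exit: 22.83216374269006 0.2388888888888889
```

```bash
python3 -c "
from plant import workorder; print(workorder.close_job())"
```

```text
the job is handed in; nothing more can be done
None
```

The job is handed in at about 20 s of the 64 s limit (no verdict came back): the lock pin is pressed home through the bender's shaft with firm contact at about 143 mm. The flap was seen shut after I took the pin out, and I did not go near the box again, though I did not check the drift after the flap closed.

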